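# Clamp a shoe sole in the gluing jig

### The arm

A 7-joint arm with a two-finger parallel gripper is mounted at the origin on the work surface. World frame = base frame: x ahead of the robot, y to its left, z up, the work surface at z = 0. Lengths are in mm, angles in rad, forces in N, time in s.
With the tool pointing down it reaches from about 425 to 950 mm from the base axis. Payload 4.7 kg.
Tool frame: the origin (TCP) lies between the finger pads; the fingertips stand 19 mm ahead of it and the grasp point (between the pads) is the TCP (env.tips_ahead is the distance from the TCP to the fingertips, in mm); x points along the fingers, y is the direction in which the jaws open and shut, and the axes are right-handed (so a half turn about x gives the same grasp; the last joint's range is limited). The gripper opens to 87 mm and grips with 3 to 60 N. Pads are 19 mm wide; open, the fingers measure 117 mm over their backs; the gripper's body (75 mm by 190 mm) begins 51 mm behind the grasp point.
Start: joints at [1.262, 0.469, -0.049, 1.532, 0.024, 1.141, -0.082], TCP at [186.456, -648.754, 241.573] pointing down, gripper open.
Joint ranges: [-2.59, 2.59], [-0.33, 1.99], [-1.39, 1.29], [0.1, 2.45], [-1.04, 4.18], [0.21, 1.99], [-2.66, 2.66]. Speed limits (rad/s): [2.57, 2.57, 3.14, 3.14, 3.14, 3.14, 3.14].

### API

Orientations are given as a unit quaternion [x, y, z, w].
In Python, from rig import env gives the robot as it stands.
- The arm moves only by the tool carry_out, never from a script. Its argument "targets" is text: rows parted by semicolons, each of 4 numbers parted by spaces: the shift along the tool's x, y, z in units of 40 mm (1.0 is 40 mm), then the turn about the tool's x in units of 8 degrees (1.0 is 8 degrees). A call has 1 to 12 rows; each row is the pose to reach, as a shift and turn from the pose commanded when the call began, along the tool's axes at that moment; what a row does not reach only later rows make up. A row lasts 1/8 s, in which the tool goes at most 62.5 mm and 10.7 degrees, less where a joint would pass 70% of its speed; a pose out of reach is approached as far as the arm can. A call with a gripper value outside its range is refused whole. "grip" is the finger opening in mm, from 0 to 87, set as the call begins (left out, the last holds). The fingers move at their own pace and stop on an object; "grip_force" is the grip in N (left out, the last holds). Time passes only in rows, so rows that repeat a pose let the fingers close. It gives the time, the measured TCP pose, the force and the opening at its end, in the units of the state.
- env.observe(): the state, without advancing time (a new reading comes with each control period).
- env.read_camera(name): name is "side" or "top" or "wrist"; returns the picture (400x640x3 uint8, red, green, blue); there is no depth.
- env.camera_model(name): a dict with "K" (3x3 intrinsics, pixels), "k1" (the pictures are not rectified: a ray, as slopes to the right and down, at radius r is drawn at 1 + k1 r^2 times it, then the intrinsics apply), "xyz" and "attitude" of the camera in the world. Camera axes: x right, y down, z forward; pixel columns grow to the right and rows downward; lengths in mm; the calibration is good to about 2 mm. A picture is of the moment at which its call begins: read the wrist's pose just before it. camera_model takes no time and is no camera call; for the wrist camera it gives the pose at the moment of the call.
- env.hand_in(): hands the job in, once; it reports no verdict.
The state is a dict: "clock": time; "joint_pos": joint angles; "joint_velocities": joint speeds; "joint_torque": joint torques, N m; "position": TCP position; "eef_rot": TCP orientation; "contact_force": force on the tool from outside, world axes, zero at the start; "wrist_torque": the same for the moment, N m; "finger_gap": finger opening in mm.
Only numpy, scipy, OpenCV 4.12 (cv2) and the standard library are available. Lean on these libraries where they do the work, as an engineer would, in place of code of your own. Each camera call takes 0.05 s, during which the arm holds its last target. There are 200 camera calls.

### The job

Clamp the shoe sole in its jig: push the steel clamp strap by its blue end round over the sole until it meets its stop, and only then push the red-balled cam lever fully down along the strap so that the pad presses on the sole. Nothing needs gripping, pushing with the closed fingers is enough; do not lift the sole or push it out of place, leave the glue jar, thread cone and brush where they are, and finish clear of everything.

Things in the scene. Friction and masses are not known exactly. Their poses are not given: they have to be found in the camera images.
- jig: Aluminium base plate fixed to the table, 12 mm thick. Origin at table height below the middle of the sole; z up, y towards the sole's heel, x towards the clamp post. It spans x -75 to +115 and y -165 to +165 mm. A fixed post (28 mm diameter) at x = +85, y = 0 carries the strap. Brass pins 14 mm high keep the sole in place.
- strap (a joint): Level swing of the clamp strap about the post, rad. 0 = at its stop, square over the sole, pointing along jig -x; grows anticlockwise from above as it swings aside (1.57 = along jig -y; at most 1.75). It stays where left; about 3 N at the blue end moves it. Steel bar 26 mm wide, from 58 to 72 mm above the table, reaching 136 mm from the post axis; the last 34 mm are blue.
- lever (a joint): Cam lever, rad, on a level axle across the strap; moves in the strap's upright plane. 0 = fully up, leaning 0.15 rad away from the blue end; 0.15 = vertical; 1.72 = fully down at its stop, level, ball towards the blue end. Stays where left; about 4 N across it at the ball moves it, 8 N at the end. It drives the pad down evenly, 7 mm in all; it meets the sole at about 1.47.
- lever_axle (a point): Middle of the lever's axle, on the post axis, 88 mm above the table; axes as strap_tab.
- lever_ball (a point): Centre of the red ball (28 mm diameter) at the lever's end, 95 mm from the axle; the lever bar is 12 mm thick. Fully up the ball's centre is about 182 mm above the table; fully down 88 mm, 95 mm from the post axis over the strap.
- pad: Black rubber pressure pad, 28 mm diameter, 8 mm thick, under the strap 85 mm from the post axis; origin at the middle of its underside, 46 mm above the table when the lever is at 0.
- sole: Loose yellow shoe sole with a black underside, 268 mm long, 64 to 86 mm wide, 28 mm thick, lying on the jig plate, toe towards jig -y. Origin in its underside, about at the jig's origin, 12 mm above the table; top 40 mm above the table.
- glue_jar: Bystander: jar with orange cap, 58 mm diameter, 75 mm high, beside the jig; origin at the centre of its underside.
- thread: Bystander: cone of blue thread on a white core, 60 mm diameter, 86 mm high, beside the jig; origin at the centre of its underside.
- brush: Bystander: brush 160 mm long lying on the table beyond the sole's toe; origin at the middle of its underside.
- strap_tab (a point): Middle of the blue end, 119 mm from the post axis, 65 mm above the table, halfway through the bar's width and thickness. Its axes turn with the strap: -x points outward along the strap, z up, and the strap swings home by moving its end towards +y.

How it is judged (in metres and radians):
On the way, in this order (a step that is already met when the one before it is completed fails the run):
1. the strap is swung home over the sole, with the lever still up (value of joint strap below 0.08 rad and value of joint lever below 0.7 rad), for 0.2 s.
2. the lever is pushed fully down and the pad presses on the sole under the strap (value of joint strap below 0.08 rad and value of joint lever above 1.58 rad and contact force between pad and sole above 4 N), for 0.2 s.
At the end, for the whole second after the job is handed in: Strap within 0.08 rad of its stop, lever beyond 1.58 rad (of 1.72), pad pressing on the sole with more than 4 N, sole within 12 mm of where it lay, jar, cone and brush within 30 mm of where they were (all of step 2 and distance of sole from where it was at the start of the episode below 0.012 m and distance of each of glue_jar, thread, brush from where it was at the start of the episode below 0.03 m); the robot touches nothing.
It fails at once if the lever is pushed down before the strap is over the sole (value of joint strap above 0.2 rad and value of joint lever above 1 rad).
It fails at once if the sole is lifted or pushed out of place (distance of sole from where it was at the start of the episode above 0.015 m).
It fails at once if the glue jar is knocked, lifted or carried off (distance of glue_jar from where it was at the start of the episode above 0.03 m).
It fails at once if the thread cone is knocked, lifted or carried off (distance of thread from where it was at the start of the episode above 0.03 m).
It fails at once if the brush is knocked, lifted or carried off (distance of brush from where it was at the start of the episode above 0.03 m).
It also fails if it takes over 61 s, if anything falls off the work surface, if the arm or the gripper's body presses on something with over 40 N, if the wrist force passes 120 N, or if a joint passes its speed limit or range.

## Working session

There is one attempt and no reset: what is moved stays moved. The work goes in short steps, Python scripts to look and compute and a tool call to move; the robot and the scene stay as the last step left them, time stands still between calls to the robot, and variables do not carry over. Pictures are saved under pics/ and viewed, about 8 in all and at most 12, crops included, and the job is handed in when it is done.

Besides the shell and the picture viewer there is one more tool, called after "Request:" by a JSON object that holds its "name" and its "arguments". carry_out: Moves the arm, as the interface text tells. Its arguments: {"type":"object","properties":{"targets":{"type":"string"},"grip":{"type":"number"},"grip_force":{"type":"number"}},"required":["targets"]}

```bash
mkdir -p pics; ls
python3 - <<'E'
from rig import env
import cv2
o=env.observe(); print({k:o[k] for k in('clock','position','eef_rot','finger_gap')})
for n in('top','side'):
    cv2.imwrite(f'pics/{n}0.png',env.read_camera(n)[:,:,::-1]); print(n,env.camera_model(n))
E
```

```text
pics
{'clock': 0.0, 'position': array([ 186.24516588, -648.20631718,  240.48853984]), 'eef_rot': array([-0.700079  , -0.09929554,  0.70031829, -0.09789832]), 'finger_gap': 87.2777310701906}
top {'K': array([[399.13091614,   0.        , 312.08781708],
       [  0.        , 399.13091614, 203.81462403],
       [  0.        ,   0.        ,   1.        ]]), 'k1': -0.0015969942734235956, 'xyz': array([437.73301511,  27.2258395 , 968.41162602]), 'attitude': array([-0.69965199,  0.7111461 , -0.04145475,  0.05513455])}
side {'K': array([[376.52567808,   0.        , 317.0347125 ],
       [  0.        , 376.52567808, 197.97176113],
       [  0.        ,   0.        ,   1.        ]]), 'k1': -0.06379833246600362, 'xyz': array([ 467.48092636, -602.11627227,  567.01149408]), 'attitude': array([ 0.8747037 , -0.06425646,  0.03126873, -0.47936083])}
```

View pics/top0.png

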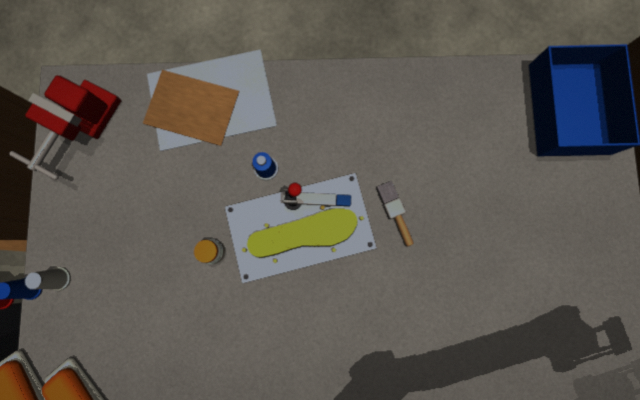

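View pics/side0.png

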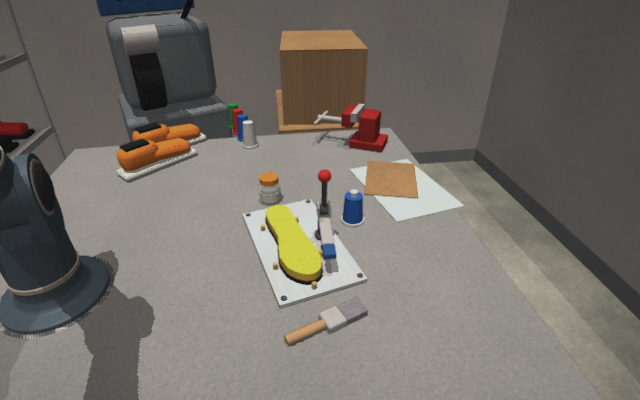

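The top view shows the jig at (228,207)–(375,247), its post near (290,198), and the blue end at (343,200). The jar is at (207,251), the cone at (263,163) and the brush at (395,213). The strap points toward the toe with the lever up.

```bash
cat > h.py <<'E'
import numpy as np, cv2
from scipy.spatial.transform import Rotation as R
def ray(cam,px):
    p=(np.array(px,float)-cam['K'][:2,2])/cam['K'][0,0]; s=p.copy()
    for _ in range(20): s=p/(1+cam['k1']*(s@s))
    return R.from_quat(cam['attitude']).apply([*s,1])
def at(cam,px,z):
    d=ray(cam,px); return cam['xyz']+d*(z-cam['xyz'][2])/d[2]
def proj(cam,X):
    c=R.from_quat(cam['attitude']).inv().apply(np.asarray(X)-cam['xyz']); s=c[:2]/c[2]
    return s*(1+cam['k1']*(s@s))*cam['K'][0,0]+cam['K'][:2,2]
E
python3 - <<'E'
from rig import env
from h import *
T=env.camera_model('top');S=env.camera_model('side')
for n,C,P in(('top',T,[(228,207),(354,176),(375,247),(243,282)]),('side',S,[(244,213),(309,200),(363,277),(281,306)])):
    w=[at(C,p,12)[:2] for p in P]; print(n,np.round(w))
    c=np.mean(w,0); a=[np.arctan2(*(v[::-1])) for v in(w[0]-w[1],w[3]-w[2])]; print(c,a, [np.linalg.norm(w[i]-w[i-1]) for i in range(4)])
for n,C in(('top',T),('side',S)):
    im=cv2.imread(f'pics/{n}0.png'); hsv=cv2.cvtColor(im,cv2.COLOR_BGR2HSV)
    m=cv2.inRange(hsv,(100,120,60),(125,255,255)); r=cv2.inRange(hsv,(0,170,80),(6,255,255))|cv2.inRange(hsv,(174,170,80),(180,255,255))
    for q,name in((m,'blue'),(r,'red')):
        k,_,st,ce=cv2.connectedComponentsWithStats(q)
        for i in range(1,k):
            if st[i,4]>25 and 200<ce[i][0]<420 and ce[i][1]<290 and ce[i][1]>150: print(n,name,st[i],ce[i],at(C,ce[i],65 if name=='blue' else 182))
print(at(T,(207,251),75),at(T,(263,160),86))
for p in((388,183),(411,244)):print('brush',at(T,p,8))
for n in('top','side'):
    im=cv2.imread(f'pics/{n}0.png'); cv2.imwrite(f'pics/{n}c.png',cv2.resize(im[150:310,200:430],None,fx=3.4,fy=3.4,interpolation=cv2.INTER_CUBIC))
E
```

```text
top [[ 565.  249.]
 [ 636.  -58.]
 [ 463. -103.]
 [ 386.  211.]]
[512.59636815  74.59447222] [np.float64(1.7971735705045806), np.float64(1.8125667472701483)] [np.float64(183.48803471300369), np.float64(315.46468019931723), np.float64(178.54708693825867), np.float64(323.50882616672766)]
side [[ 390.  216.]
 [ 564.  251.]
 [ 638.  -56.]
 [ 466. -108.]]
[514.5153841   75.53659875] [np.float64(-2.938905160976342), np.float64(-2.8478997099374865)] [np.float64(332.59866987461555), np.float64(177.76059560168147), np.float64(316.27818052726263), np.float64(180.1973662218577)]
top blue [253 152  19  19 216] [262.02314815 161.84259259] [662.71304274 158.75047326  65.        ]
top blue [336 195  15  11 150] [343.31333333 199.97333333] [569.75939492 -27.65627024  65.        ]
top red [288 183  13  13 127] [294.28346457 188.95275591] [576.70082939  76.85461606 182.        ]
side blue [343 192  19  32 493] [352.53346856 208.5821501 ] [652.41352481 116.84838359  65.        ]
side blue [322 244  14  15 161] [328.49689441 250.66459627] [570.61516695 -24.49945444  65.        ]
side red [319 170  11  12 110] [324.02727273 175.33636364] [577.67354305  79.58752383 182.        ]
[458.46207528 280.20866636  75.        ] [661.72810754 153.47726788  86.        ]
brush [ 617.94573331 -140.94200476    8.        ]
brush [ 469.12923101 -189.56367405    8.        ]
```

View pics/topc.png

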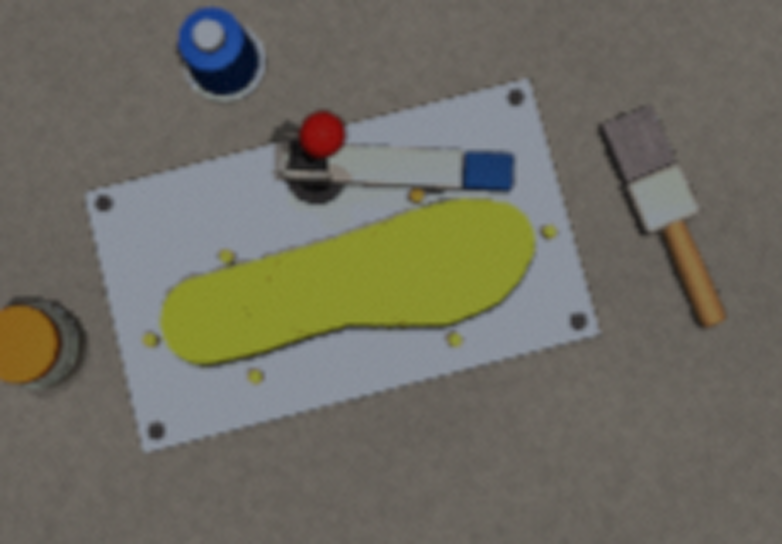

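The enlarged view confirms it. The blue end is clear of the sole, with its trailing side toward world +x, and the lever ball is above the post. Next I'll set up a planning helper.

```bash
cat >> h.py <<'E'
TH=0.234; EX=np.array([np.cos(TH),np.sin(TH)]); POST=np.array([576.7,90.])
def pose(s,off,r=119):   # TCP xy behind the strap (trailing side) at swing s, and wished tool-y direction angle
    a=TH+np.pi+s; u=np.array([np.cos(a),np.sin(a)]); v=np.array([u[1],-u[0]])
    return POST+r*u-off*v, np.arctan2(v[1],v[0])
def rows(o,wps):
    q=R.from_quat(o['eef_rot']); out=[]; pt=0
    for x,y,z,ya in wps:
        d=q.inv().apply(np.array([x,y,z])-o['position'])/40
        t=0
        if ya is not None:
            ty=q.inv().apply([np.cos(ya),np.sin(ya),0]); t=np.degrees(np.arctan2(ty[2],ty[1]))
            t=(t-pt*8+90)%180-90+pt*8; pt=t=t/8
        out.append(' '.join(f'{k:.2f}' for k in (*d,t)))
    print('; '.join(out))
E
python3 - <<'E'
from rig import env
from h import *
o=env.observe(); print(np.round(R.from_quat(o['eef_rot']).as_matrix(),3))
for s in(1.28,.8,.4,0):
    p,a=pose(s,28); print(s,p,a)
p,a=pose(1.28,50)
P=o['position']; W=[(*(P[:2]+(p-P[:2])*k/16),240,a) for k in(4,8,12,16)]
rows(o,W)
E
```

```text
[[-0.001  0.276 -0.961]
 [ 0.002 -0.961 -0.276]
 [-1.    -0.002  0.   ]]
1.28 [597.89972091 -30.39755742] 3.084796326794897
0.8 [539.90696001 -26.58161179] 2.6047963267948964
0.4 [497.412348   -3.0508906] 2.2047963267948965
0 [467.43551287  35.17052022] 1.8047963267948965
0.02 -2.96 -3.67 -8.84; 0.02 -5.91 -7.34 -8.84; 0.03 -8.87 -11.01 -8.84; 0.03 -11.82 -14.68 -8.84
```

Request:
{"name": "carry_out", "arguments": {"targets": "0 -1 -1.2 -0.8; 0 -2 -2.4 -1.6; 0 -3 -3.7 -2.4; 0 -4 -4.9 -3.2; 0 -5 -6.1 -4; 0 -6 -7.4 -4.8; 0 -7 -8.6 -5.6; 0 -8 -9.9 -6.4; 0 -9 -11.1 -7.2; 0 -10 -12.4 -8; 0 -11 -13.6 -8.8; 0 -11.8 -14.7 -8.8", "grip": 0}}

```text
clock: 1.6
position: [619.3, -34.7, 241.2]
eef_rot: [-0.515, -0.484, 0.516, -0.484]
contact_force: [0.9, -0.3, -0.1]
finger_gap: 0.6
```

Request:
{"name": "carry_out", "arguments": {"targets": "0 0 0 0; 0 0 0 0"}}

```text
clock: 1.85
position: [618.2, -36.5, 240.8]
eef_rot: [-0.515, -0.484, 0.516, -0.484]
contact_force: [0.1, 0.0, 0.3]
finger_gap: 0.3
```

Run:
```python
from rig import env
from h import *
o=env.observe(); print({k:np.round(o[k],2) for k in('clock','position','joint_pos','contact_force','finger_gap')})
print(np.round(R.from_quat(o['eef_rot']).as_matrix(),3), pose(1.28,50))
p,a=pose(1.28,50)
rows(o,[(*p,150,a),(*p,69,a)])
C=env.camera_model('wrist'); cv2.imwrite('pics/w1.png',env.read_camera('wrist')[:,:,::-1])
print(proj(C,[*POST,72]),proj(C,[*pose(1.28,0)[0],72]),proj(C,[*p,50]))
```

```text
{'clock': np.float64(1.85), 'position': array([618.18, -36.53, 240.78]), 'joint_pos': array([ 0.4 ,  0.44, -0.56,  1.65,  0.25,  1.13, -0.29]), 'contact_force': array([0.13, 0.01, 0.33]), 'finger_gap': np.float64(0.34)}
[[-0.002  0.998 -0.062]
 [-0.001 -0.062 -0.998]
 [-1.    -0.002  0.001]] (array([619.8642464 , -31.64640493]), np.float64(3.084796326794897))
2.27 0.04 -0.13 -0.04; 4.29 0.04 -0.13 -0.04
[267.42779612  71.21532454] [272.51519728 186.55025545] [317.17653977 182.72172452]
```

View pics/w1.png

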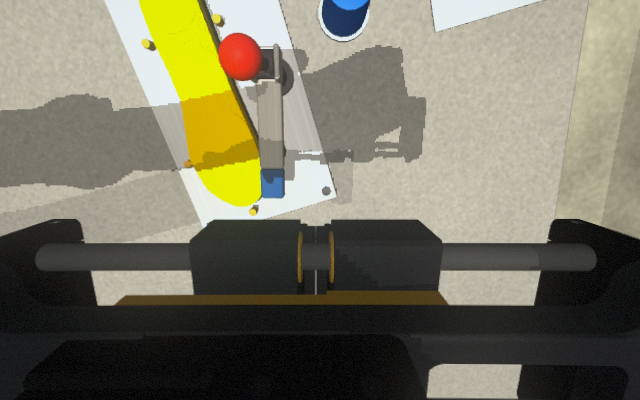

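The wrist view agrees with the model: blue end at (272,184), predicted (272,187), and the descent spot at (317,183) is clear. I'll descend behind the strap.

Request:
{"name": "carry_out", "arguments": {"targets": "1 0 -0.1 0; 2 0 -0.1 0; 3 0 -0.1 0; 3.6 0 -0.1 0; 4.3 0 -0.1 0; 4.3 0 -0.1 0"}}

```text
clock: 2.65
position: [616.7, -34.6, 67.6]
eef_rot: [-0.514, -0.484, 0.518, -0.483]
contact_force: [-0.9, -0.0, 0.5]
finger_gap: 0.5
```

Run:
```python
from rig import env
from h import *
o=env.observe(); print({k:np.round(o[k],2) for k in('clock','position','contact_force')})
W=[]
for s in np.linspace(1.22,.25,11):
    p,a=pose(s,28); W.append((*p,69,a))
rows(o,W)
```

```text
{'clock': np.float64(2.65), 'position': array([616.68, -34.56,  67.63]), 'contact_force': array([-0.87, -0.01,  0.49])}
-0.03 -0.65 -0.04 0.37; -0.03 -0.95 0.00 1.06; -0.03 -1.24 0.01 1.76; -0.03 -1.54 -0.01 2.45; -0.03 -1.83 -0.05 3.15; -0.02 -2.12 -0.13 3.84; -0.02 -2.40 -0.23 4.54; -0.02 -2.66 -0.36 5.23; -0.02 -2.92 -0.51 5.93; -0.02 -3.15 -0.69 6.62; -0.02 -3.37 -0.89 7.32
```

Request:
{"name": "carry_out", "arguments": {"targets": "0 -0.4 0 0.2; 0 -0.65 0 0.4; 0 -0.95 0 1.1; 0 -1.25 0 1.8; 0 -1.55 0 2.5; 0 -1.85 -0.05 3.1; 0 -2.1 -0.15 3.8; 0 -2.4 -0.25 4.5; 0 -2.65 -0.35 5.2; 0 -2.9 -0.5 5.9; 0 -3.15 -0.7 6.6; 0 -3.15 -0.7 6.6"}}

```text
clock: 4.15
position: [495.1, 3.6, 70.7]
eef_rot: [0.677, 0.205, -0.676, 0.205]
contact_force: [-0.2, 1.1, 0.7]
finger_gap: 0.1
```

Run:
```python
from rig import env
from h import *
o=env.observe(); print({k:np.round(o[k],2) for k in('clock','position','contact_force')})
W=[]
for s in (.25,.17,.09,.03,-.03):
    p,a=pose(s,28); W.append((*p,69,a))
rows(o,W)
im=env.read_camera('top'); hs=cv2.cvtColor(im,cv2.COLOR_RGB2HSV)
cv2.imwrite('pics/t2.png',cv2.resize(im[130:310,190:430,::-1],None,fx=3,fy=3))
```

```text
{'clock': np.float64(4.15), 'position': array([495.06,   3.59,  70.66]), 'contact_force': array([-0.25,  1.08,  0.74])}
0.04 -0.28 0.14 0.74; 0.04 -0.52 0.16 1.32; 0.04 -0.77 0.16 1.89; 0.04 -0.95 0.15 2.32; 0.04 -1.13 0.12 2.75
```

View pics/t2.png

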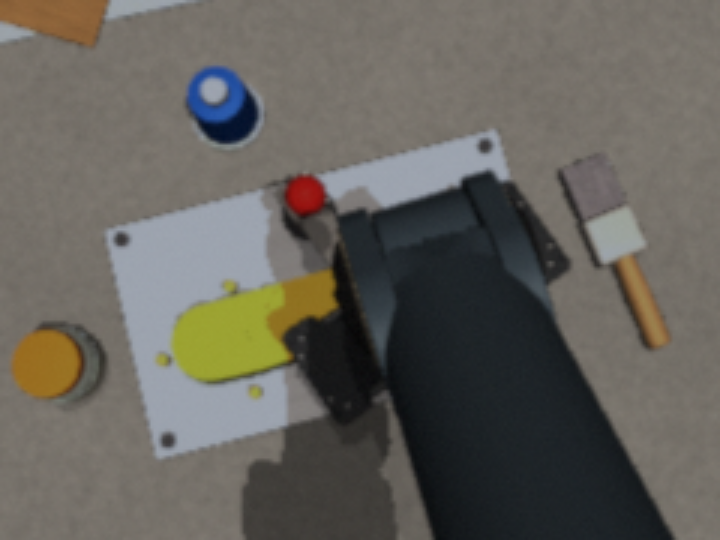

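The arm hides the strap here, but the ball at (305,195) has followed its swing and nothing else has moved. I'll push on slowly until it meets the stop.

Request:
{"name": "carry_out", "arguments": {"targets": "0 -0.3 0.14 0.8; 0 -0.5 0.15 1.3; 0 -0.75 0.15 1.9; 0 -0.85 0.15 2.2; 0 -0.95 0.15 2.3; 0 -0.95 0.15 2.3"}}

```text
clock: 4.95
position: [469.7, 32.1, 69.9]
eef_rot: [0.701, 0.094, -0.7, 0.094]
contact_force: [0.1, -0.9, 1.2]
finger_gap: 0.7
```

Request:
{"name": "carry_out", "arguments": {"targets": "0 -0.08 0 0.2; 0 -0.15 0 0.3; 0 -0.15 0 0.3"}}

```text
clock: 5.32
position: [466.9, 38.0, 69.4]
eef_rot: [-0.702, -0.079, 0.703, -0.079]
contact_force: [0.8, -1.1, 1.2]
finger_gap: 0.3
```

Request:
{"name": "carry_out", "arguments": {"targets": "0 -0.1 0 0; 0 -0.2 0 0; 0 -0.2 0 0"}}

```text
clock: 5.7
position: [465.5, 42.1, 69.4]
eef_rot: [-0.702, -0.077, 0.703, -0.08]
contact_force: [1.6, -12.2, 2.2]
finger_gap: 0.5
```

Run:
```python
from rig import env
from h import *
o=env.observe(); print({k:np.round(o[k],2) for k in('clock','position','contact_force')})
C=env.camera_model('wrist'); im=env.read_camera('wrist');s=env.read_camera('side')
cv2.imwrite('pics/w3.png',np.vstack([im,cv2.resize(s[150:310,190:446],(640,400))])[::1,:,::-1][:, :])
a=cv2.imread('pics/w3.png'); cv2.imwrite('pics/w3.png',cv2.resize(a,(480,600)))
for s in(0,.1,.2): print(proj(C,[*pose(s,0)[0],72]))
```

```text
{'clock': np.float64(5.7), 'position': array([465.51,  42.1 ,  69.4 ]), 'contact_force': array([  1.65, -12.22,   2.17])}
[279.11761859 255.88577159]
[301.25896722 254.56684044]
[323.1980533  251.21036718]
```

View pics/w3.png

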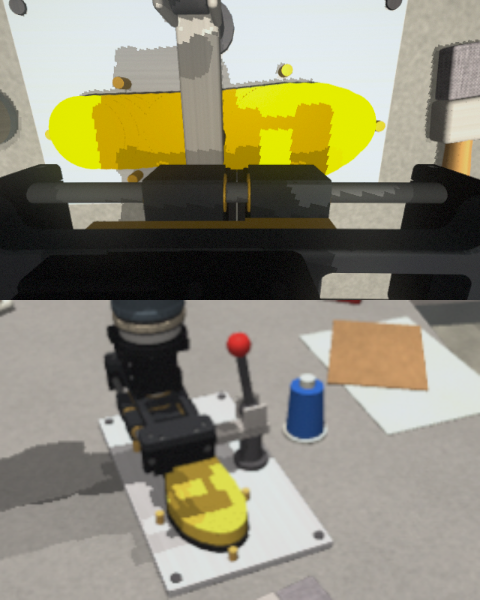

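Contact force of 12 N: the stop is met. The wrist view shows the strap square across the sole, and the side view shows the lever still upright. I'll back off and rise.

Request:
{"name": "carry_out", "arguments": {"targets": "0 0.6 0 0; 0 0.9 0 0; -1 0.9 0 0; -2 0.9 0 0; -3 0.9 0 0; -4 0.9 0 0; -4.5 0.5 0 0; -4.5 -0.2 -1 0; -4.5 -0.6 -2 0; -4.5 -0.6 -3 0; -4.5 -0.6 -4 0; -4.5 -0.6 -4.3 0"}}

```text
clock: 7.3
position: [629.0, 108.7, 248.5]
eef_rot: [-0.702, -0.08, 0.703, -0.079]
contact_force: [-0.6, -0.6, -1.0]
finger_gap: 0.5
```

Run:
```python
from rig import env
from h import *
o=env.observe(); print({k:np.round(o[k],2) for k in('clock','position','contact_force')})
S=env.camera_model('side');T=env.camera_model('top')
a=POST+EX*60; b=POST-EX*12
rows(o,[(*a,250,None),(*a,184,None),(*(POST-EX*40),175,None)])
s=env.read_camera('side'); t=env.read_camera('top')
cv2.imwrite('pics/s4.png',np.hstack([cv2.resize(s[150:310,220:400],(400,356)),cv2.resize(t[150:310,200:380],(400,356))])[:,:,::-1])
for n,C,im in(('s',S,s),('t',T,t)):
    h=cv2.cvtColor(im,cv2.COLOR_RGB2HSV); r=cv2.inRange(h,(0,170,80),(6,255,255))
    b=cv2.inRange(h,(100,120,60),(125,255,255))
    for q,z in((r,182),(b,65)):
        k,_,st,ce=cv2.connectedComponentsWithStats(q)
        for i in range(1,k):
            if st[i,4]>25 and 220<ce[i][0]<400 and 150<ce[i][1]<300: print(n,z,st[i,4],ce[i],(at(C,ce[i],z)[:2]-POST)@np.array([EX,[-EX[1],EX[0]]]).T)
```

```text
{'clock': np.float64(7.3), 'position': array([628.98, 108.75, 248.51]), 'contact_force': array([-0.57, -0.64, -0.96])}
-0.04 0.15 -0.12 0.00; 1.61 0.15 -0.12 0.00; 1.84 0.18 2.38 0.00
s 182 107 [316.8411215  173.37383178] [-12.27548214   3.28093299]
s 65 488 [352.5204918  208.83811475] [79.37116682  7.60243086]
s 65 142 [273.33098592 228.8943662 ] [-116.31927       2.69474686]
```

View pics/s4.png

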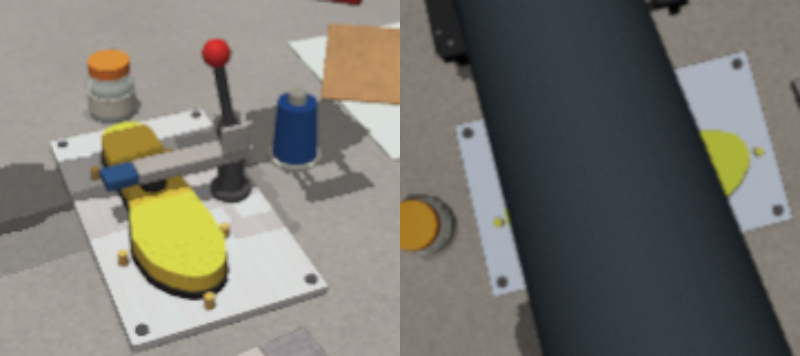

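The side view shows the blue end over the sole, square (lateral residue 2–3 mm). The ball is 12 mm toward the blue end, so the lever is still up. Next I'll descend behind the ball and push it over.

Request:
{"name": "carry_out", "arguments": {"targets": "0.8 0.1 -0.1 0; 1.6 0.1 -0.1 0; 1.6 0.1 0.4 0; 1.6 0.1 0.8 0; 1.65 0.1 1.1 0; 1.65 0.1 1.4 0; 1.7 0.1 1.7 0; 1.8 0.1 2 0; 1.9 0.1 2.25 0; 2 0.1 2.5 0; 2 0.1 2.5 0"}}

```text
clock: 8.78
position: [533.6, 81.3, 169.6]
eef_rot: [0.705, 0.079, -0.7, 0.079]
contact_force: [9.0, 0.9, -7.8]
finger_gap: 0.0
```

Run:
```python
from rig import env
from h import *
o=env.observe(); print({k:np.round(o[k],2) for k in('clock','position','contact_force')})
S=env.camera_model('side'); s=env.read_camera('side')
cv2.imwrite('pics/s5.png',cv2.resize(s[120:310,220:440],(660,570))[:,:,::-1])
h=cv2.cvtColor(s,cv2.COLOR_RGB2HSV); r=cv2.inRange(h,(0,170,80),(6,255,255)); k,_,st,ce=cv2.connectedComponentsWithStats(r)
for i in range(1,k):
    if st[i,4]>25 and 220<ce[i][0]<360 and 150<ce[i][1]<300: print(st[i],ce[i])
for l in(.7,.9,1.1): print(l,proj(S,[*(POST-EX*95*np.sin(l-.15)),88+95*np.cos(l-.15)]))
```

```text
{'clock': np.float64(8.78), 'position': array([533.58,  81.29, 169.63]), 'contact_force': array([ 9.05,  0.91, -7.78])}
[288 185  12  11 110] [293.6 189.7]
0.7 [300.88453968 182.7898026 ]
0.9 [294.27295673 188.88652034]
1.1 [288.91912803 195.82444478]
```

View pics/s5.png

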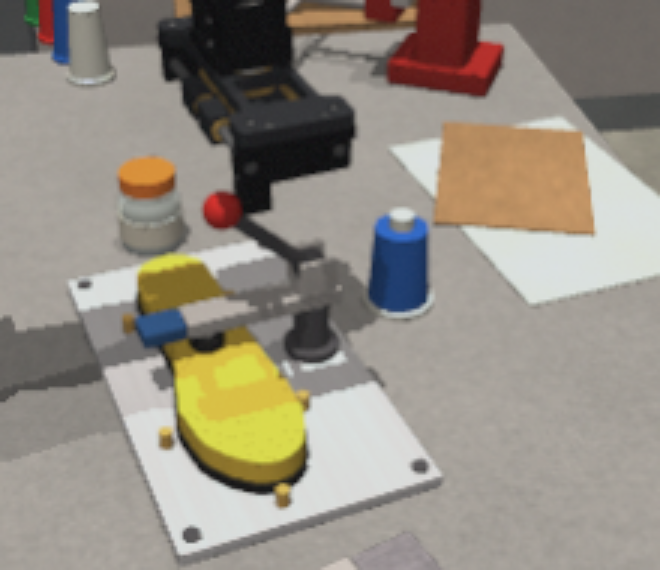

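The side view shows the lever at about 0.93 rad with the finger behind the ball, which is at (222,210) in the crop. Next I'll lift over the ball and press down along its arc.

Request:
{"name": "carry_out", "arguments": {"targets": "-0.3 0 -0.3 0; -0.8 0 -0.3 0; -0.8 0 0.2 0; -0.8 0 0.75 0; -0.5 0 0.75 0; -0.3 0 0.8 0; -0.05 0 0.9 0; 0.2 0 1 0; 0.4 0 1.1 0; 0.6 0 1.15 0; 0.8 0 1.2 0; 0.8 0 1.2 0"}}

```text
clock: 10.32
position: [471.4, 66.8, 132.6]
eef_rot: [-0.691, -0.077, 0.714, -0.081]
contact_force: [-22.0, -5.2, 6.6]
finger_gap: 0.3
```

Request:
{"name": "carry_out", "arguments": {"targets": "0.1 0 0.02 0; 0.2 0 0.03 0; 0.3 0 0.05 0; 0.35 0 0.05 0; 0.4 0 0.05 0; 0.4 0 0.05 0"}}

```text
clock: 11.08
position: [469.1, 66.3, 116.9]
eef_rot: [-0.691, -0.077, 0.714, -0.081]
contact_force: [-23.0, -4.6, 7.8]
finger_gap: 0.4
```

The force is sideways (−22 N in x), so the finger has slid off the ball's outer side. I'll look before going on.

Run:
```python
from rig import env
from h import *
S=env.camera_model('side'); s=env.read_camera('side')
cv2.imwrite('pics/s6.png',cv2.resize(s[120:310,220:440],(660,570))[:,:,::-1])
h=cv2.cvtColor(s,cv2.COLOR_RGB2HSV); r=cv2.inRange(h,(0,170,60),(6,255,255)); k,_,st,ce=cv2.connectedComponentsWithStats(r)
for i in range(1,k):
    if st[i,4]>10 and 220<ce[i][0]<360 and 150<ce[i][1]<300: print(st[i],ce[i])
for l in(.7,.9,1.1,1.3,1.5,1.72): print(l,proj(S,[*(POST-EX*95*np.sin(l-.15)),88+95*np.cos(l-.15)]))
```

```text
[278 213  11  11  86] [283.55813953 218.24418605]
0.7 [300.88453968 182.7898026 ]
0.9 [294.27295673 188.88652034]
1.1 [288.91912803 195.82444478]
1.3 [285.06086516 203.25951879]
1.5 [282.84554465 210.832381  ]
1.72 [282.3673379  218.90576007]
```

View pics/s6.png

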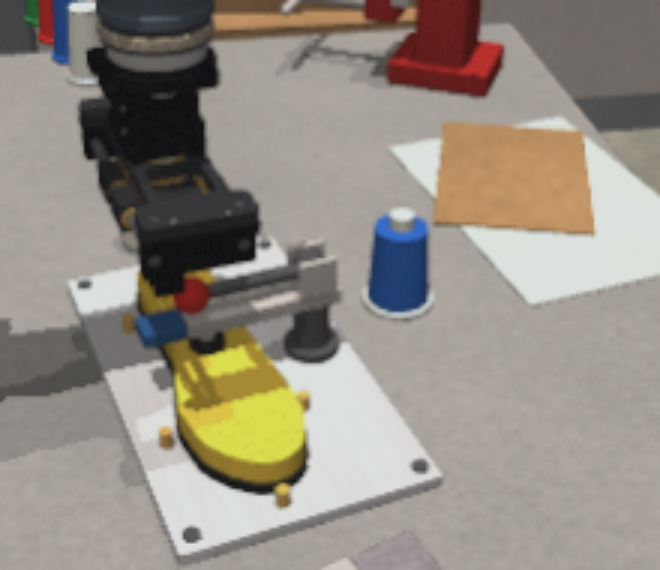

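The ball at (190,295) in the crop, pixel (283.6,218.2) in the full image, corresponds to about 1.70 rad, so the lever is down. To be sure, I'll retract outward and press once more on top, inside the ball's centre.

Request:
{"name": "carry_out", "arguments": {"targets": "0 0 0.4 0; -0.2 0 0.6 0; -0.7 0 0.6 0; -1.2 0 0.5 0; -1.2 0 0.1 0; -1.2 0 -0.3 0; -0.7 0 -0.3 0; -0.3 0 -0.3 0; -0.1 0 -0.3 0; 0.1 0 -0.3 0; 0.25 0 -0.3 0; 0.25 0 -0.3 0"}}

```text
clock: 12.62
position: [494.5, 72.8, 118.9]
eef_rot: [-0.702, -0.078, 0.703, -0.08]
contact_force: [-18.9, -4.8, 61.3]
finger_gap: 0.3
```

Pressed with 61 N and it's solid against the stop. I'll release upward and move clear.

Request:
{"name": "carry_out", "arguments": {"targets": "-0.3 0 -0.3 0; -1 0 -0.3 0; -2 0 -0.3 0; -3 0 -0.3 0; -3.5 1 -0.3 0; -3.5 2 -0.3 0; -3.5 3 -0.3 0; -3.5 4 -0.3 0; -3.5 5 -0.3 0; -3.5 6 -0.3 0; -3.5 6 -0.3 0"}}

```text
clock: 14.0
position: [559.3, -163.0, 251.2]
eef_rot: [-0.703, -0.076, 0.703, -0.077]
contact_force: [-0.6, 0.5, -0.7]
finger_gap: 0.1
```

Run:
```python
from rig import env
from h import *
o=env.observe(); print({k:np.round(o[k],2) for k in('clock','position','contact_force')})
s=env.read_camera('side');t=env.read_camera('top')
cv2.imwrite('pics/f7.png',np.hstack([cv2.resize(s[150:350,220:400],(400,444)),cv2.resize(t[130:310,190:430],(400,300))if 0 else cv2.resize(t[130:330,190:370],(400,444))])[:,:,::-1])
for n,im in(('side',s),('top',t)):
    C=env.camera_model(n);h=cv2.cvtColor(im,cv2.COLOR_RGB2HSV); r=cv2.inRange(h,(0,170,60),(6,255,255));b=cv2.inRange(h,(100,120,60),(125,255,255))
    for q,z in((r,88),(b,65)):
        k,_,st,ce=cv2.connectedComponentsWithStats(q)
        for i in range(1,k):
            if st[i,4]>20 and 220<ce[i][0]<400 and 150<ce[i][1]<300: print(n,z,st[i,4],ce[i],(at(C,ce[i],z)[:2]-POST)@np.array([EX,[-EX[1],EX[0]]]).T)
```

```text
{'clock': np.float64(14.0), 'position': array([ 559.25, -162.95,  251.19]), 'contact_force': array([-0.56,  0.51, -0.71])}
side 88 101 [283.18811881 217.82178218] [-92.10612673   3.31031411]
side 65 141 [273.30496454 228.86524823] [-116.34318944    2.81818939]
top 88 96 [300.71875 237.0625 ] [-93.44620249   1.24531635]
top 65 225 [262.19111111 162.13333333] [98.83781563 46.7129177 ]
top 65 129 [304.09302326 249.00775194] [-119.89175757    1.17577368]
```

View pics/f7.png

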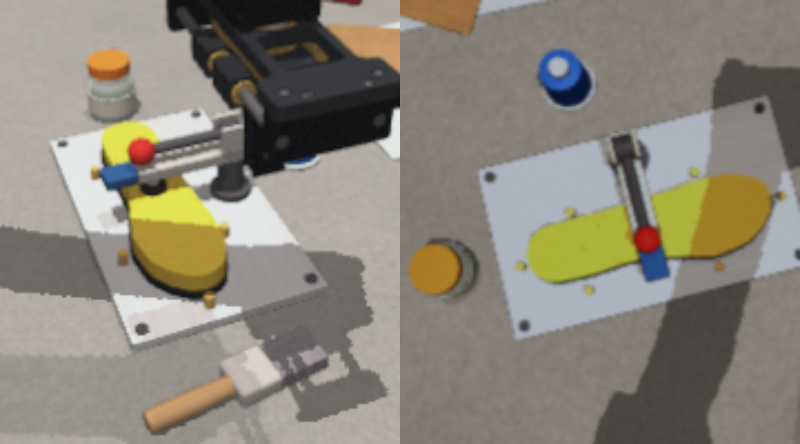

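Both views show the strap square over the sole, the lever level along it, the sole between its pins, and the bystanders unmoved (cone at (262,162), same as at the start). The arm is clear, so I'm handing in.

```bash
python3 -c "
from rig import env
print(env.hand_in())"
```

```text
the job is handed in; nothing more can be done
None
```

The sole is clamped and the job was handed in at about 14 s of the allowed 61 s. `hand_in` reports no verdict.

**What I did:** I pushed the strap by its blue end with the closed fingers until it met its stop, where the force rose to 12 N. I then tipped the lever over from behind and pressed it down.

**What slipped:** on the first press the finger slid off the ball's outer side, with about 23 N sideways. The lever was already at about 1.70 rad by then. I backed off and pressed again from on top, reaching 61 N against the lever's stop.

**Last checks:**
- **Strap:** both cameras put the blue end 1–3 mm off square, about 0.01–0.02 rad.
- **Lever:** it is level along the strap, with the ball 92–93 mm from the post axis (95 mm expected when fully down).
- **Sole and bystanders:** in the last pictures the sole lies between its pins, and the jar, cone and brush look unmoved. Only the cone's position was measured, and it is unchanged.
- **Robot:** the arm is clear of everything, with contact force near zero.

I could not measure the force between the pad and the sole. I inferred it from the lever being at its stop.

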